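# Pack the levelling feet into the round tin and snap it shut

## Robot

A 7-joint arm with a two-finger parallel gripper is mounted at the origin on the work surface; the furniture and walls round the work are solid. World frame = base frame: x ahead of the robot, y to its left, z up, the work surface at z = 0. Lengths are in mm, angles in rad, forces in N, time in s.
With the tool pointing down it reaches from about 400 to 850 mm from the base axis. Payload 10.4 kg.
Tool frame: the origin (TCP) lies midway between the tips of the shut fingers; the grasp point (between the pads) lies 19 mm behind it; z points along the fingers, y is the line along which they close (so a half turn about z gives the same grasp; the last joint's range is limited). The gripper opens to 87 mm and grips with 3 to 60 N. Pads are 19 mm wide; open, the fingers measure 117 mm over their backs; the gripper's body (75 mm by 190 mm) begins 51 mm behind the grasp point.
Start: joints at [-1.227, 0.332, -0.065, 1.46, 0.022, 1.35, -0.088], TCP at [224.132, 583.452, 222.576] pointing down, gripper open.
Joint ranges: [-2.6, 2.6], [-0.5, 2.12], [-1.47, 1.34], [0.16, 2.42], [-1.27, 4.41], [0.06, 2.06], [-2.6, 2.6]. Speed limits (rad/s): [2.22, 2.22, 2.79, 2.79, 3.14, 3.14, 3.14].

## Interface

Orientations are given as a 3x3 rotation matrix whose columns are the frame's x, y, z axes.
In Python, from cell import arm gives the robot as it stands.
- The arm moves only by the tool jog_arm, never from a script. Its argument "commands" is a list of rows, each a list of 3 entries, a list of its own where there are three numbers: the shift along the tool's x, y, z in cm, then the turn, a rotation vector about the tool's x, y, z in degrees, then the gripper command: -1 is shut, 1 is fully open, values between are in proportion. A call has 1 to 10 rows; each row is the pose to reach, as a shift and turn from the pose commanded when the call began, along the tool's axes at that moment; what a row does not reach only later rows make up. A row lasts 1/8 s, in which the tool goes at most 62.5 mm and 10.7 degrees, less where a joint would pass 70% of its speed; a pose out of reach is approached as far as the arm can. A call with a gripper value outside its range is refused whole. The fingers move at their own pace and stop on an object; "force" is the grip in N (left out, the last holds). Time passes only in rows, so rows that repeat a pose let the fingers close. It gives the time, the measured TCP pose, the force, the opening and the grip force at its end, in the units of the state.
- arm.read_state(): the state, without advancing time (a new reading comes with each control period).
- arm.camera(name): name is "scene" or "top"; returns the picture (420x560x3 uint8, red, green, blue); there is no depth.
- arm.camera_model(name): a dict with "fx", "fy", "cx", "cy" (pixels), "k1" (the pictures are not rectified: a ray, as slopes to the right and down, at radius r is drawn at 1 + k1 r^2 times it, then the intrinsics apply), "xyz" and "orientation" of the camera in the world. Camera axes: x right, y down, z forward; pixel columns grow to the right and rows downward; lengths in mm; the calibration is good to about 2 mm. A picture is of the moment at which its call begins. camera_model takes no time and is no camera call.
- arm.finish_job(): hands the job in; it is judged then, once.
Trained networks look in the newest picture that a camera, given by its name, has taken for a name from the list of things; names that differ only in an ending like _2 or _b are one class to them, and where a whole thing is asked for, a point or a joint stands for the part that bears it (a point fixed in the world has none). Each returns a list of dicts, best first, with "score" (0 to 1); they miss things now and then, are a little off and sometimes report something else, mostly with a low value. They report only what shows in the picture. A call takes as long as a camera call. They do not tell look-alikes from the thing itself.
- arm.cut_out(target, camera): "mask" (420x560 bool, what is visible of it).
- arm.tip_of(target, camera): "xyz" ([x, y, z] in mm, in the coordinates of the camera as it stood for that picture, good to about 4 mm: a listed point, or the origin of a listed thing).
The state is a dict: "time_s": time; "joints": joint angles; "joint_vel": joint speeds; "tau": joint torques, N m; "tool_pos": TCP position; "orientation": TCP orientation; "ft_force": force on the tool from outside, world axes, zero at the start; "wrist_torque": the same for the moment, N m; "gripper_width": opening from 0.0 (shut) to 1.0 (fully open); "gripper_force": force on a finger pad.
Only numpy, scipy, OpenCV 4.12 (cv2) and the standard library are available. Lean on these libraries where they do the work, as an engineer would, in place of code of your own. Each camera call takes 0.05 s, during which the arm holds its last target. There are 200 camera calls.

## Task

Put all the levelling feet away in the round tin: standing upright on its floor in a single honeycomb layer, one foot in the middle of the tin and the others close round it, spaced so that a full set of seven would fit without shifting any (a foot that already stands in the tin may have to be moved). Then swing the lid down and press it until its catch snaps and holds it fully shut, and leave the other things on the desk where they are.

Things in the scene. Friction and masses are not known exactly. Their poses are not given: they have to be found in the camera images.
- tin: Round aluminium tin, fast on the desk. Origin: centre of its underside, on the desk. Inside radius 97 mm, wall 3 mm (outside radius 100 mm), floor 3 mm thick, rim 80 mm above the desk. Its own +x axis points from the centre to the hinge of the lid, -x to the snap catch; z is up.
- tin_floor (a point): Centre of the tin's inner floor, 3 mm above the desk.
- tin_lid (a joint): Hinge of the round lid (radius 102 mm, 8 mm thick), rad: 0 is fully shut, it grows as the lid opens (1.57 upright, stop at 2.2, leaning back). The hinge is stiff: the lid stays where it is left, and about 3 N at its edge swings it. Swung down, it comes to rest ajar at about 0.05 rad, where the spring clip at the front rides on the ridge of the tin; about 15 N more, pressed down on the front of the lid, snaps the clip over the ridge and the lid stays fully down.
- lid_edge (a point): Middle of the lid's free edge (opposite the hinge) on its outer (upper) face, 204 mm from the hinge axis; shut, it is 88 mm above the desk. A steel lip stands out 14 mm past it.
- lid_hinge (a point): Middle of the hinge axis, 103 mm from the tin's centre along the tin's +x, 82 mm above the desk; the axis runs along the tin's y. The lid's outer face lies 6 mm from the axis.
- foot1_mid (a point): Levelling foot for a machine or cabinet (all seven alike; some may be absent): round black base 60 mm across and 11 mm thick, coned up to a hex nut (24 to 34 mm up), then an upright steel stud 14 mm thick, 34 to 72 mm above the underside, to hold it by; 0.15 kg. This point: on its axis, 36 mm above its underside.
- foot2_mid (a point): Levelling foot like foot1; the same point, 36 mm above its underside.
- foot3_mid (a point): Levelling foot like foot1; the same point, 36 mm above its underside.
- foot4_mid (a point): Levelling foot like foot1; the same point, 36 mm above its underside.
- foot5_mid (a point): Levelling foot like foot1; the same point, 36 mm above its underside.
- foot6_mid (a point): Levelling foot like foot1; the same point, 36 mm above its underside.
- foot7_mid (a point): Levelling foot like foot1; the same point, 36 mm above its underside.
- usb_adapter_mid (a point): Bystander: blue stubby adapter, 26x64x14 mm; this point is at its centre, half-way up.
- hex_key_mid (a point): Bystander: bent steel hex key, 33x86x5 mm; this point is at its centre, half-way up.
- module_b_mid (a point): Bystander: slim light-grey rail module, 88x18x58 mm; this point is at its centre, half-way up.
There are look-alikes about, which are no part of the job. Leave any brown look-alike of the part that bears foot3_mid alone.

How it is judged (in metres and radians):
At the end, for the whole second after the job is handed in: Every foot stands upright (0.1 rad) on the tin floor; one is within 10 mm of the centre; any two are neighbours (centres under 76 mm apart) or leave a whole place between (over 100 mm); the lid is snapped shut (under 0.022 rad) and let go (z of foot1_mid in the frame of tin between 0.035 and 0.044 m and angle between each of foot1_mid, foot2_mid, foot3_mid, foot4_mid, foot5_mid, foot6_mid, foot7_mid's own z axis and vertical below 0.1 rad and horizontal distance between each of foot1_mid, foot2_mid, foot3_mid, foot4_mid, foot5_mid, foot6_mid, foot7_mid and tin_floor below 0.071 m and z of foot2_mid in the frame of tin between 0.035 and 0.044 m and z of foot3_mid in the frame of tin between 0.035 and 0.044 m and z of foot4_mid in the frame of tin between 0.035 and 0.044 m and z of foot5_mid in the frame of tin between 0.035 and 0.044 m and z of foot6_mid in the frame of tin between 0.035 and 0.044 m and z of foot7_mid in the frame of tin between 0.035 and 0.044 m and horizontal distance between any of foot1_mid, foot2_mid, foot3_mid, foot4_mid, foot5_mid, foot6_mid, foot7_mid and tin_floor below 0.01 m and (horizontal distance between foot1_mid and foot2_mid below 0.076 m or horizontal distance between foot1_mid and foot2_mid above 0.1 m) and (horizontal distance between foot1_mid and foot3_mid below 0.076 m or horizontal distance between foot1_mid and foot3_mid above 0.1 m) and (horizontal distance between foot1_mid and foot4_mid below 0.076 m or horizontal distance between foot1_mid and foot4_mid above 0.1 m) and (horizontal distance between foot1_mid and foot5_mid below 0.076 m or horizontal distance between foot1_mid and foot5_mid above 0.1 m) and (horizontal distance between foot1_mid and foot6_mid below 0.076 m or horizontal distance between foot1_mid and foot6_mid above 0.1 m) and (horizontal distance between foot1_mid and foot7_mid below 0.076 m or horizontal distance between foot1_mid and foot7_mid above 0.1 m) and (horizontal distance between foot2_mid and foot3_mid below 0.076 m or horizontal distance between foot2_mid and foot3_mid above 0.1 m) and (horizontal distance between foot2_mid and foot4_mid below 0.076 m or horizontal distance between foot2_mid and foot4_mid above 0.1 m) and (horizontal distance between foot2_mid and foot5_mid below 0.076 m or horizontal distance between foot2_mid and foot5_mid above 0.1 m) and (horizontal distance between foot2_mid and foot6_mid below 0.076 m or horizontal distance between foot2_mid and foot6_mid above 0.1 m) and (horizontal distance between foot2_mid and foot7_mid below 0.076 m or horizontal distance between foot2_mid and foot7_mid above 0.1 m) and (horizontal distance between foot3_mid and foot4_mid below 0.076 m or horizontal distance between foot3_mid and foot4_mid above 0.1 m) and (horizontal distance between foot3_mid and foot5_mid below 0.076 m or horizontal distance between foot3_mid and foot5_mid above 0.1 m) and (horizontal distance between foot3_mid and foot6_mid below 0.076 m or horizontal distance between foot3_mid and foot6_mid above 0.1 m) and (horizontal distance between foot3_mid and foot7_mid below 0.076 m or horizontal distance between foot3_mid and foot7_mid above 0.1 m) and (horizontal distance between foot4_mid and foot5_mid below 0.076 m or horizontal distance between foot4_mid and foot5_mid above 0.1 m) and (horizontal distance between foot4_mid and foot6_mid below 0.076 m or horizontal distance between foot4_mid and foot6_mid above 0.1 m) and (horizontal distance between foot4_mid and foot7_mid below 0.076 m or horizontal distance between foot4_mid and foot7_mid above 0.1 m) and (horizontal distance between foot5_mid and foot6_mid below 0.076 m or horizontal distance between foot5_mid and foot6_mid above 0.1 m) and (horizontal distance between foot5_mid and foot7_mid below 0.076 m or horizontal distance between foot5_mid and foot7_mid above 0.1 m) and (horizontal distance between foot6_mid and foot7_mid below 0.076 m or horizontal distance between foot6_mid and foot7_mid above 0.1 m) and value of joint tin_lid below 0.022 rad); the robot touches nothing.
It fails at once if a bystander (adapter, hex key or rail module) is moved more than 30 mm (distance of any of usb_adapter_mid, hex_key_mid, module_b_mid from where it was at the start of the episode above 0.03 m).
Of foot2, foot3, foot4, foot5, foot6, foot7 only 4 to 6 are there at a start; the rules pass over those that are not, and their reading is None.
At some moment in a run one of foot1, foot2, foot3, foot4, foot5, foot6, foot7 may be knocked a few centimetres aside while the robot is not near it.
It also fails if it takes over 210 s, if anything falls off the work surface, if the arm or the gripper's body presses on something with over 40 N, if the wrist force passes 120 N, or if a joint passes its speed limit or range.

## Working session

There is one attempt and no reset: what is moved stays moved. The work goes in short steps, Python scripts to look and compute and a tool call to move; the robot and the scene stay as the last step left them, time stands still between calls to the robot, and variables do not carry over. Pictures are saved under pics/ and viewed, at most 14 in all, crops included, and the job is handed in when it is done.

Besides the shell and the picture viewer there is one more tool, called after "Call:" as name([rows], argument=value, ...), one row to a line, values as JSON. jog_arm: Moves the arm, as the interface text tells. Its arguments: {"type":"object","properties":{"commands":{"type":"array"},"force":{"type":"number"}},"required":["commands"]}

```bash
ls; mkdir -p pics; cat > h.py <<'E'
import numpy as np, cv2
from cell import arm
def world(cam,p):
    m=arm.camera_model(cam); return np.array(m["orientation"])@np.array(p)+np.array(m["xyz"])
def snap(cam,name=None):
    im=arm.camera(cam)
    if name: cv2.imwrite("pics/"+name+".png",im[:,:,::-1])
    return im
def ray(cam,u,v):
    m=arm.camera_model(cam); x,y=(u-m["cx"])/m["fx"],(v-m["cy"])/m["fy"]
    rd=np.hypot(x,y); r=rd
    for _ in range(20): r=rd/(1+m["k1"]*r*r)
    s=r/rd if rd>0 else 1
    return np.array(m["xyz"]),np.array(m["orientation"])@np.array([x*s,y*s,1])
def atz(cam,u,v,z):
    o,d=ray(cam,u,v); return o+d*(z-o[2])/d[2]
def proj(cam,P):
    m=arm.camera_model(cam); p=np.array(m["orientation"]).T@(np.array(P,float)-np.array(m["xyz"]))
    x,y=p[:2]/p[2]; f=1+m["k1"]*(x*x+y*y); return m["fx"]*x*f+m["cx"],m["fy"]*y*f+m["cy"]
def st():
    s=arm.read_state(); print(round(s["time_s"],2),np.round(s["tool_pos"],1),np.round(s["orientation"],3).tolist(),"F",np.round(s["ft_force"],1),"w",round(s["gripper_width"],3),round(s["gripper_force"],1),"j",np.round(s["joints"],2)); return s
E
python3 - <<'E'
from h import *
st()
for c in("scene","top"):
    m=arm.camera_model(c);print(c,np.round(m["xyz"]),np.round(m["orientation"],2).tolist(),m["fx"],m["k1"])
    snap(c,c+"0")
    for t in("foot1_mid","tin_floor","lid_edge","lid_hinge","tin","usb_adapter_mid","hex_key_mid","module_b_mid"):
        for d in arm.tip_of(t,c): print(t,round(d["score"],2),np.round(world(c,d["xyz"])),np.round(proj(c,world(c,d["xyz"]))))
E
```

```text
pics
0.0 [224.  583.1 221.8] [[-0.933, 0.359, -0.0], [0.359, 0.933, -0.001], [-0.0, -0.001, -1.0]] F [-0.5  0.5 -0.2] w 1.003 0.0 j [-1.23  0.33 -0.06  1.46  0.02  1.35 -0.09]
scene [ 154. -719.  930.] [[0.88, -0.37, 0.31], [-0.48, -0.65, 0.59], [-0.01, -0.67, -0.74]] 504.7777973404343 -0.07771481106050195
foot1_mid 0.85 [498. 112.  42.] [244. 192.]
tin_floor 0.77 [500.  94.   3.] [249. 207.]
lid_edge 0.94 [555. 278. 274.] [229.  73.]
lid_edge 0.65 [500.  95.   5.] [249. 207.]
lid_edge 0.43 [603. -72.  39.] [319. 226.]
lid_hinge 0.93 [530. 194.  88.] [240. 155.]
lid_hinge 0.23 [ 520. -109.   38.] [297. 250.]
tin 0.72 [499.  99.  -0.] [248. 207.]
usb_adapter_mid 0.67 [ 603. -224.   10.] [355. 279.]
module_b_mid 0.85 [ 398. -281.   31.] [287. 335.]
top [427. -61. 920.] [[0.01, -1.0, 0.09], [-1.0, -0.01, 0.01], [-0.01, -0.09, -1.0]] 415.1786497827315 -0.04666447135774095
foot1_mid 0.77 [501. 110.  37.] [208. 214.]
foot1_mid 0.37 [552. 281. 267.] [ 77. 170.]
tin_floor 0.94 [500. 105.   2.] [213. 216.]
lid_edge 0.95 [551. 279. 266.] [ 79. 171.]
lid_hinge 0.57 [529. 198.  82.] [161. 198.]
tin 0.71 [498.  97.  -1.] [216. 217.]
usb_adapter_mid 0.75 [ 603. -223.    8.] [360. 171.]
usb_adapter_mid 0.59 [ 417. -182.   37.] [344. 255.]
hex_key_mid 0.65 [ 518. -261.   -1.] [377. 210.]
module_b_mid 0.63 [ 399. -283.   30.] [391. 264.]
```

View pics/scene0.png

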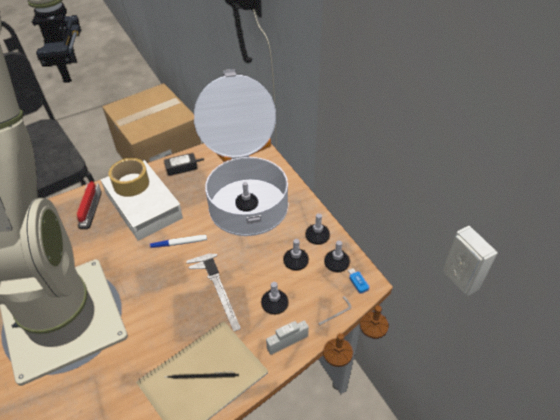

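View pics/top0.png

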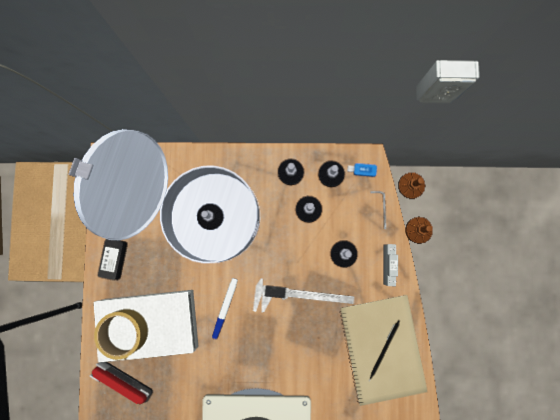

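Five black feet: one off-centre in the open tin at top (208,214), and four on the desk with studs at about (290,171), (332,173), (309,208) and (343,253). The brown ones beyond the desk edge are look-alikes. Next I'll get precise positions.

```bash
cat >> h.py <<'E'
from scipy.optimize import least_squares
def circ(P,r,z,n=72):
    a=np.linspace(0,2*np.pi,n,endpoint=False); return np.c_[P[0]+r*np.cos(a),P[1]+r*np.sin(a),np.full(n,z)]
def sil(cam,P,z0):
    pts=np.vstack([circ(P,30,z0),circ(P,30,z0+11),circ(P,9,z0+30)])
    q=np.array([proj(cam,p) for p in pts]); return cv2.convexHull(q.astype(np.float32))
def feet(cam,guess,z0s,im=None,lo=62):
    """refine foot base positions by centroid of dark pixels vs. model silhouette"""
    im=snap(cam) if im is None else im
    dark=(im.max(2)<lo)
    out=[]
    for g,z0 in zip(guess,z0s):
        P=np.array(g,float)
        for _ in range(8):
            big=np.zeros(dark.shape,np.uint8)
            cv2.fillConvexPoly(big,np.int32(np.round(sil(cam,P,z0))),1); mod=big.copy()
            big=cv2.dilate(big,np.ones((9,9)))
            ys,xs=np.nonzero(big&dark); 
            if len(xs)<20: break
            hull=cv2.convexHull(np.float32(np.c_[xs,ys])); M=cv2.moments(hull); M2=cv2.moments(sil(cam,P,z0))
            c=np.array([M["m10"]/M["m00"],M["m01"]/M["m00"]]); c2=np.array([M2["m10"]/M2["m00"],M2["m01"]/M2["m00"]])
            dP=(atz(cam,*c,z0+6)-atz(cam,*c2,z0+6))[:2]; P=P+dP
        out.append((np.round(P,1),len(xs),int(mod.sum())))
    return out
E
python3 - <<'E'
from h import *
st()
im={c:snap(c) for c in("scene","top")}
g=[atz("top",u,v,72)[:2] for u,v in((290,167),(332,169),(309,206),(343,250))]+[(500,110)]
z=[0,0,0,0,3]
for c in im:
    print(c); 
    for r in feet(c,g,z,im[c]): print(*r)
print("edge",[np.round(atz("top",u,v,0)) for u,v in((200,145),(380,145))])
for t in("tin","lid_edge"):
  for c in im:
    for d in arm.cut_out(t,c)[:2]:
        ys,xs=np.nonzero(d["mask"]);print(t,c,round(d["score"],2),len(xs),xs.min(),xs.max(),ys.min(),ys.max())
v=im["top"].copy()
for P in g[:4]: cv2.polylines(v,[np.int32(sil("top",P,0))],True,(255,0,0))
for r,zz in((97,80),(97,3)): cv2.polylines(v,[np.int32([proj("top",p) for p in circ((499,98),r,zz)])],True,(0,255,0))
w=im["scene"].copy()
for r,zz in((97,80),(100,0)): cv2.polylines(w,[np.int32([proj("scene",p) for p in circ((499,98),r,zz)])],True,(0,255,0))
a=cv2.resize(v[130:290,140:380],None,fx=2.5,fy=2.5);b=cv2.resize(w[140:250,180:320],None,fx=2,fy=2)
o=np.zeros((600,620,3),np.uint8);o[:400,:600]=a[:400,:600];
cv2.imwrite("pics/fit.png",np.vstack([a,cv2.copyMakeBorder(b[:200],0,0,0,600-280,0)])[:,:,::-1])
E
```

```text
0.9 [224.1 583.4 222.6] [[-0.933, 0.359, 0.0], [0.359, 0.933, 0.0], [0.0, 0.0, -1.0]] F [-0.4  0.4  0.5] w 1.0 0.0 j [-1.23  0.33 -0.06  1.46  0.02  1.35 -0.09]
sceneTraceback (most recent call last):
  File "<stdin>", line 8, in <module>
  File "h.py", line 41, in feet
    hull=cv2.convexHull(np.float32(np.c_[xs,ys])); M=cv2.moments(hull); M2=cv2.moments(sil(cam,P,z0))
                                                                                       ~~~^^^^^^^^^^
  File "h.py", line 27, in sil
    q=np.array([proj(cam,p) for p in pts]); return cv2.convexHull(q.astype(np.float32))
                ~~~~^^^^^^^
  File "h.py", line 18, in proj
    m=arm.camera_model(cam); p=np.array(m["orientation"]).T@(np.array(P,float)-np.array(m["xyz"]))
ValueError: time passes only in moves, steps and waits
```

```bash
sed -i 's/arm.camera_model(c\(am\)\?)/CM(cam)/; s/^from cell import arm$/from cell import arm\nimport functools\n@functools.cache\ndef CM(c): return arm.camera_model(c)/' h.py
cat > a.py <<'E'
from h import *
im={c:snap(c) for c in("scene","top")}
g=[atz("top",u,v,72)[:2] for u,v in((290,167),(332,169),(309,206),(343,250))]+[(500,110)]
z=[0,0,0,0,3]
for c in im:
    print(c); 
    for r in feet(c,g,z,im[c]): print(*r)
print("edge",[np.round(atz("top",u,v,0)) for u,v in((200,145),(380,145))])
F=[r[0] for r in feet("top",g,z,im["top"])]
v=im["top"].copy()
for P,zz in zip(F,z): cv2.polylines(v,[np.int32(sil("top",P,zz))],True,(255,0,0))
for r,zz in((97,80),(97,3)): cv2.polylines(v,[np.int32([proj("top",p) for p in circ((499,98),r,zz)])],True,(0,255,0))
w=im["scene"].copy()
for r,zz in((97,80),(100,0)): cv2.polylines(w,[np.int32([proj("scene",p) for p in circ((499,98),r,zz)])],True,(0,255,0))
a=cv2.resize(v[130:290,140:380],None,fx=2.5,fy=2.5);b=cv2.resize(w[140:240,180:320],None,fx=2,fy=2)
cv2.imwrite("pics/fit.png",np.vstack([a,cv2.copyMakeBorder(b,0,0,0,600-280,0)])[:,:,::-1])
E
python3 a.py
```

```text
scene
[601.1 -68.3] 277 483
[ 597.3 -159.4] 308 540
[ 517.9 -108.7] 305 539
[ 420.7 -185.3] 361 632
[499.1 108.9] 230 420
top
[600.6 -67. ] 394 623
[ 597.  -157.9] 395 626
[ 517.3 -107.4] 412 633
[ 419.8 -184.7] 428 648
[499.  110.1] 383 643
edge [array([662., 139.,   0.]), array([ 665., -270.,    0.])]
```

View pics/fit.png

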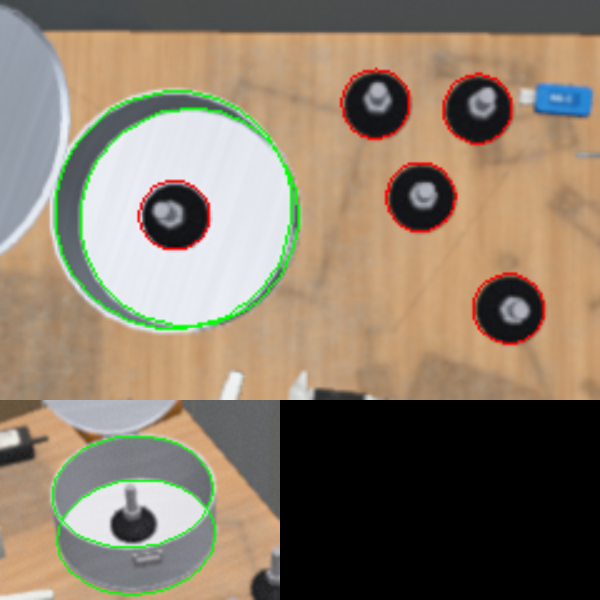

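Fit is good: tin centre is (499,98), and the foot in it is 12 mm off centre. The wall is at about x=664. Next, a planning helper.

```bash
cat > plan.py <<'E'
from h import *
TIN=np.array([499,98.]); TX=np.array([.302,.953]); TY=np.array([-.953,.302])
def slot(deg,r=64): a=np.radians(deg); return TIN+r*(np.cos(a)*TX+np.sin(a)*TY)
def cur():
    s=arm.read_state(); R=np.array(s["orientation"]); return np.array(s["tool_pos"]),np.degrees(np.arctan2(R[1,1],R[0,1]))
def seg(p,yaw,wps):
    """wps: (x,y,z,yaw_deg of tool y); prints cm shift/turn offsets in the axes of the call start; assumes tool down"""
    a=np.radians(yaw); y=np.array([np.cos(a),np.sin(a),0]); z=np.array([0,0,-1.]); x=np.cross(y,z)
    for w in wps:
        d=np.array(w[:3])-p; print("  ",np.round([d@x/10,d@y/10,d@z/10],2),"turn z",round(yaw-w[3],1),"dist",round(np.linalg.norm(d)))
    return np.array(wps[-1][:3],float),wps[-1][3]
E
python3 - <<'E'
from plan import *
st(); p,y=cur()
print(slot(149),slot(211),slot(87),slot(273))
p,y=seg(p,y,[(224,583,350,69),(499,109.5,350,72),(499,109.5,150,72),(499,109.5,41,72)])
E
```

```text
1.1 [224.2 583.4 222.6] [[-0.933, 0.359, 0.0], [0.359, 0.933, 0.0], [-0.0, 0.0, -1.0]] F [ 0.5  0.2 -0.3] w 1.006 0.0 j [-1.23  0.33 -0.06  1.46  0.02  1.35 -0.09]
[451.01946815  55.67430791] [513.84587268  35.76499608] [439.10313678 120.49358629] [560.91996195  81.890563  ]
   [ -0.    -0.05 -12.74] turn z -0.0 dist 127
   [-42.65 -34.38 -12.74] turn z -3.0 dist 562
   [-42.65 -34.38   7.26] turn z -3.0 dist 553
   [-42.65 -34.38  18.16] turn z -3.0 dist 577
```

Call:
jog_arm([
  [[0, 0, -6.2], [0, 0, 0], 0.0],
  [[0, 0, -12.7], [0, 0, 0], 0.0],
  [[-10, -8, -12.7], [0, 0, -1], 0.0],
  [[-21, -17, -12.7], [0, 0, -2], 0.0],
  [[-32, -26, -12.7], [0, 0, -3], 0.0],
  [[-42.65, -34.4, -12.7], [0, 0, -3], 0.0],
  [[-42.65, -34.4, -12.7], [0, 0, -3], 0.0],
  [[-42.65, -34.4, -12.7], [0, 0, -3], 0.0],
  [[-42.65, -34.4, -12.7], [0, 0, -3], 0.0],
  [[-42.65, -34.4, -12.7], [0, 0, -3], 0.0],
], force=20)

```text
time_s: 2.35
tool_pos: [475.5, 148.9, 349.8]
orientation: [[-0.951, 0.309, 0.001], [0.309, 0.951, 0.001], [-0.0, 0.001, -1.0]]
ft_force: [1.4, 1.0, 0.4]
gripper_width: 0.502
gripper_force: 0.0
```

```bash
python3 - <<'E'
from plan import *
st(); p,y=cur()
p,y=seg(p,y,[(499,109.5,150,72),(499,109.5,41,72)])
E
```

```text
2.35 [475.5 148.9 349.8] [[-0.951, 0.309, 0.001], [0.309, 0.951, 0.001], [-0.0, 0.001, -1.0]] F [1.4 1.  0.4] w 0.502 0.0 j [-0.72 -0.    0.33  1.58  0.    1.56  0.86]
   [-3.45 -3.02 19.98] turn z -0.0 dist 205
   [-3.45 -3.02 30.88] turn z -0.0 dist 312
```

Call:
jog_arm([
  [[-3.45, -3.0, 0], [0, 0, 0], 0.0],
  [[-3.45, -3.0, 5], [0, 0, 0], 0.0],
  [[-3.45, -3.0, 10], [0, 0, 0], 0.0],
  [[-3.45, -3.0, 15], [0, 0, 0], 0.0],
  [[-3.45, -3.0, 20], [0, 0, 0], 0.0],
  [[-3.45, -3.0, 20], [0, 0, 0], 0.0],
  [[-3.45, -3.0, 20], [0, 0, 0], 0.0],
])

```text
time_s: 3.22
tool_pos: [499.4, 112.0, 151.5]
orientation: [[-0.951, 0.309, 0.002], [0.309, 0.951, 0.001], [-0.002, 0.001, -1.0]]
ft_force: [-0.9, -0.6, 0.5]
gripper_width: 0.504
gripper_force: 0.0
```

```bash
python3 - <<'E'
from plan import *
st(); p,y=cur()
p,y=seg(p,y,[(499,109.5,41,72)])
p,y=seg(p,y,[(499,109.5,46,72),(499,98,46,72),(499,98,41,72)])
E
```

```text
3.23 [499.4 112.  151.5] [[-0.951, 0.309, 0.002], [0.309, 0.951, 0.001], [-0.002, 0.001, -1.0]] F [-0.9 -0.6  0.5] w 0.504 0.0 j [-0.66  0.13  0.38  1.87 -0.05  1.15  0.99]
   [-0.04 -0.25 11.05] turn z -0.0 dist 111
   [ 0.   0.  -0.5] turn z 0 dist 5
   [-0.36 -1.09 -0.5 ] turn z 0 dist 13
   [-0.36 -1.09  0.  ] turn z 0 dist 12
```

Call:
jog_arm([
  [[0, -0.2, 4], [0, 0, 0], 0.0],
  [[0, -0.2, 8], [0, 0, 0], 0.0],
  [[0, -0.2, 8], [0, 0, 0], 0.0],
  [[0, -0.2, 8], [0, 0, 0], 0.0],
  [[0, -0.2, 8], [0, 0, 0], 0.0],
])

```text
time_s: 3.85
tool_pos: [499.2, 110.3, 71.7]
orientation: [[-0.951, 0.309, 0.003], [0.309, 0.951, 0.002], [-0.003, 0.002, -1.0]]
ft_force: [0.5, 0.7, 0.2]
gripper_width: 0.499
gripper_force: 0.0
```

```bash
python3 - <<'E'
from plan import *
st(); p,y=cur()
p,y=seg(p,y,[(499,109.5,41,72)])
E
```

```text
3.85 [499.2 110.3  71.7] [[-0.951, 0.309, 0.003], [0.309, 0.951, 0.002], [-0.003, 0.002, -1.0]] F [0.5 0.7 0.2] w 0.499 0.0 j [-0.64  0.23  0.37  1.95 -0.1   0.98  1.04]
   [-0.01 -0.08  3.07] turn z -0.0 dist 31
```

Call:
jog_arm([
  [[0, -0.1, 3.05], [0, 0, 0], 0.0],
  [[0, -0.1, 3.05], [0, 0, 0], 0.0],
  [[0, -0.1, 3.05], [0, 0, 0], -1],
  [[0, -0.1, 3.05], [0, 0, 0], -1],
  [[0, -0.1, 3.05], [0, 0, 0], -1],
  [[0, -0.1, 3.05], [0, 0, 0], -1],
  [[0, -0.1, 3.05], [0, 0, 0], -1],
  [[0, -0.1, 3.05], [0, 0, 0], -1],
], force=30)

```text
time_s: 4.85
tool_pos: [497.7, 108.9, 39.3]
orientation: [[-0.951, 0.309, 0.0], [0.309, 0.951, 0.0], [-0.0, 0.0, -1.0]]
ft_force: [-1.2, -0.1, 6.1]
gripper_width: 0.149
gripper_force: 30.0
```

```bash
python3 - <<'E'
from plan import *
st(); p,y=cur()
p,y=seg(p,y,[(p[0],p[1],46,72),(499,98,46,72),(499,98,42,72)])
E
```

```text
4.85 [497.7 108.9  39.3] [[-0.951, 0.309, 0.0], [0.309, 0.951, 0.0], [-0.0, 0.0, -1.0]] F [-1.2 -0.1  6.1] w 0.149 30.0 j [-0.63  0.28  0.36  1.98 -0.12  0.91  1.06]
   [ 0.    0.   -0.67] turn z -0.0 dist 7
   [-0.47 -0.99 -0.67] turn z -0.0 dist 13
   [-0.47 -0.99 -0.27] turn z -0.0 dist 11
```

Call:
jog_arm([
  [[0, 0, -0.6], [0, 0, 0], -1],
  [[0, 0, -0.6], [0, 0, 0], -1],
  [[-0.2, -0.5, -0.6], [0, 0, 0], -1],
  [[-0.45, -1.0, -0.6], [0, 0, 0], -1],
  [[-0.45, -1.0, -0.6], [0, 0, 0], -1],
  [[-0.45, -1.0, -0.6], [0, 0, 0], -1],
  [[-0.45, -1.0, -0.6], [0, 0, 0], -1],
])

```text
time_s: 5.72
tool_pos: [498.6, 98.1, 44.9]
orientation: [[-0.951, 0.309, -0.0], [0.309, 0.951, 0.0], [0.0, 0.0, -1.0]]
ft_force: [-0.1, 0.8, -2.4]
gripper_width: 0.152
gripper_force: 30.0
```

```bash
python3 - <<'E'
from plan import *
st(); p,y=cur()
p,y=seg(p,y,[(499,98,41,72)])
E
```

```text
5.72 [498.6  98.1  44.9] [[-0.951, 0.309, -0.0], [0.309, 0.951, 0.0], [0.0, 0.0, -1.0]] F [-0.1  0.8 -2.4] w 0.152 30.0 j [-0.61  0.27  0.37  1.98 -0.12  0.92  1.07]
   [-0.04  0.    0.39] turn z 0.0 dist 4
```

Call:
jog_arm([
  [[0, 0, 0.3], [0, 0, 0], -1],
  [[0, 0, 0.5], [0, 0, 0], -1],
  [[0, 0, 0.5], [0, 0, 0], -1],
  [[0, 0, 0.5], [0, 0, 0], 0],
  [[0, 0, 0.5], [0, 0, 0], 0],
  [[0, 0, 0.5], [0, 0, 0], 0],
  [[0, 0, -4], [0, 0, 0], 0],
  [[0, 0, -10], [0, 0, 0], 0],
  [[0, 0, -16], [0, 0, 0], 0],
  [[0, 0, -16], [0, 0, 0], 0],
])

```text
time_s: 6.98
tool_pos: [501.1, 98.4, 209.8]
orientation: [[-0.951, 0.31, 0.008], [0.31, 0.951, 0.004], [-0.006, 0.006, -1.0]]
ft_force: [-0.7, -0.4, -0.9]
gripper_width: 0.492
gripper_force: 0.0
```

```bash
cat > look.py <<'E'
from plan import *
import sys,json
G=json.load(open("feet.json"))  # list of [x,y,z0]
def look(save=None):
    z=[q[2] for q in G]; res={}
    for c in("scene","top"):
        im=snap(c,save and save+"_"+c); res[c]=feet(c,[q[:2] for q in G],z,im)
    for i,(a,b) in enumerate(zip(res["scene"],res["top"])): print("ABCDEFG"[i],a,b)
if __name__=="__main__": st(); look(sys.argv[1] if len(sys.argv)>1 else None)
E
echo '[[600.8,-67.6,0],[597,-158.5,0],[517.5,-108,0],[420.2,-185,0],[499,98,3]]' >feet.json
python3 - <<'E'
from look import *
st();look(); p,y=cur()
p,y=seg(p,y,[(p[0],p[1],190,72),(600.8,-67.6,190,90),(600.8,-67.6,80,90)])
p,y=seg(p,y,[(600.8,-67.6,39,90)])
E
```

```text
6.97 [501.1  98.4 209.8] [[-0.951, 0.31, 0.008], [0.31, 0.951, 0.004], [-0.006, 0.006, -1.0]] F [-0.7 -0.4 -0.9] w 0.492 0.0 j [-0.66  0.07  0.39  1.8  -0.03  1.26  1.  ]
A (array([601.1, -68.2]), 273, 483) (array([600.6, -67. ]), 390, 623)
B (array([ 597.6, -159.3]), 306, 546) (array([ 596.9, -157.8]), 392, 626)
C (array([ 518. , -108.7]), 299, 536) (array([ 517.3, -107.3]), 408, 634)
D (array([ 420.4, -185.6]), 358, 638) (array([ 419.8, -184.7]), 424, 648)
E (array([500.9,  99.3]), 211, 420) (array([513.1, 136.9]), 776, 644)
   [0.   0.   1.52] turn z -0.0 dist 15
   [-14.83 -12.59   1.52] turn z -18.0 dist 195
   [-14.83 -12.59  12.52] turn z -18.0 dist 231
   [0.  0.  4.1] turn z 0 dist 41
```

Call:
jog_arm([
  [[-4, -3.5, 1], [0, 0, -5], 0],
  [[-8, -7, 1.5], [0, 0, -10], 0],
  [[-12, -10, 1.5], [0, 0, -15], 0],
  [[-14.8, -12.6, 1.5], [0, 0, -18], 0],
  [[-14.8, -12.6, 4], [0, 0, -18], 0],
  [[-14.8, -12.6, 8.5], [0, 0, -18], 0],
  [[-14.8, -12.6, 12.5], [0, 0, -18], 0],
  [[-14.8, -12.6, 12.5], [0, 0, -18], 0],
  [[-14.8, -12.6, 12.5], [0, 0, -18], 0],
  [[-14.8, -12.6, 12.5], [0, 0, -18], 0],
])

```text
time_s: 8.32
tool_pos: [601.4, -67.8, 81.6]
orientation: [[-1.0, 0.0, 0.003], [0.0, 1.0, 0.0], [-0.003, 0.0, -1.0]]
ft_force: [-1.0, 0.4, -0.1]
gripper_width: 0.504
gripper_force: 0.0
```

```bash
python3 - <<'E'
from plan import *
st(); p,y=cur()
p,y=seg(p,y,[(600.8,-67.6,39,90)])
E
```

```text
8.32 [601.4 -67.8  81.6] [[-1.0, 0.0, 0.003], [0.0, 1.0, 0.0], [-0.003, 0.0, -1.0]] F [-1.   0.4 -0.1] w 0.504 0.0 j [-0.34  0.43  0.48  1.7  -0.22  1.06  1.77]
   [0.06 0.02 4.26] turn z -0.0 dist 43
```

Call:
jog_arm([
  [[0, 0, 2], [0, 0, 0], 0],
  [[0, 0, 4.1], [0, 0, 0], 0],
  [[0, 0, 4.1], [0, 0, 0], 0],
  [[0, 0, 4.1], [0, 0, 0], -1],
  [[0, 0, 4.1], [0, 0, 0], -1],
  [[0, 0, 4.1], [0, 0, 0], -1],
  [[0, 0, 4.1], [0, 0, 0], -1],
  [[0, 0, 2], [0, 0, 0], -1],
  [[0, 0, -3], [0, 0, 0], -1],
  [[0, 0, -8], [0, 0, 0], -1],
])

```text
time_s: 9.57
tool_pos: [599.9, -67.7, 161.0]
orientation: [[-1.0, 0.0, -0.001], [0.0, 1.0, -0.0], [0.001, -0.0, -1.0]]
ft_force: [0.4, 0.1, -2.1]
gripper_width: 0.151
gripper_force: 30.0
```

```bash
python3 - <<'E'
from plan import *
st(); p,y=cur()
p,y=seg(p,y,[(p[0],p[1],160,90),(*slot(273),160,72),(*slot(273),60,72)])
E
```

```text
9.57 [599.9 -67.7 161. ] [[-1.0, 0.0, -0.001], [0.0, 1.0, -0.0], [0.001, -0.0, -1.0]] F [ 0.4  0.1 -2.1] w 0.151 30.0 j [-0.37  0.35  0.5   1.63 -0.18  1.22  1.74]
   [0.  0.  0.1] turn z -0.0 dist 1
   [ 3.9  14.96  0.1 ] turn z 18.0 dist 155
   [ 3.9  14.96 10.1 ] turn z 18.0 dist 185
```

Call:
jog_arm([
  [[1, 4, 0], [0, 0, 5], -1],
  [[2, 8, 0], [0, 0, 10], -1],
  [[3, 12, 0], [0, 0, 15], -1],
  [[3.9, 15, 0], [0, 0, 18], -1],
  [[3.9, 15, 2], [0, 0, 18], -1],
  [[3.9, 15, 3], [0, 0, 18], -1],
  [[3.9, 15, 3], [0, 0, 18], -1],
  [[3.9, 15, 3], [0, 0, 18], -1],
  [[3.9, 15, 3], [0, 0, 18], -1],
])

```text
time_s: 10.7
tool_pos: [561.8, 82.1, 130.5]
orientation: [[-0.951, 0.31, 0.001], [0.31, 0.951, 0.0], [-0.001, 0.001, -1.0]]
ft_force: [0.4, -0.8, -2.1]
gripper_width: 0.151
gripper_force: 30.0
```

```bash
python3 - <<'E'
from plan import *
s=st(); p,y=cur()
p,y=seg(p,y,[(*slot(273),42,72)])
print(slot(273))
snap("top","p1t")
E
```

```text
10.7 [561.8  82.1 130.5] [[-0.951, 0.31, 0.001], [0.31, 0.951, 0.0], [-0.001, 0.001, -1.0]] F [ 0.4 -0.8 -2.1] w 0.151 30.0 j [-0.63  0.29  0.48  1.76 -0.15  1.13  1.15]
   [ 0.08 -0.04  8.85] turn z -0.0 dist 89
[560.91996195  81.890563  ]
```

Call:
jog_arm([
  [[0.1, 0, 3], [0, 0, 0], -1],
  [[0.1, 0, 6], [0, 0, 0], -1],
  [[0.1, 0, 8], [0, 0, 0], -1],
  [[0.1, 0, 8.7], [0, 0, 0], -1],
  [[0.1, 0, 8.9], [0, 0, 0], -1],
  [[0.1, 0, 8.9], [0, 0, 0], -1],
  [[0.1, 0, 8.9], [0, 0, 0], -1],
])

```text
time_s: 11.62
tool_pos: [561.1, 82.6, 42.1]
orientation: [[-0.951, 0.309, 0.001], [0.309, 0.951, 0.001], [-0.001, 0.001, -1.0]]
ft_force: [-3.2, -0.6, 5.9]
gripper_width: 0.149
gripper_force: 30.0
```

Call:
jog_arm([
  [[0, 0, 0], [0, 0, 0], -0.2],
  [[0, 0, 0], [0, 0, 0], -0.2],
  [[0, 0, 0], [0, 0, 0], -0.2],
  [[0, 0, -4], [0, 0, 0], -0.2],
  [[0, 0, -8], [0, 0, 0], 0],
  [[0, 0, -12], [0, 0, 0], 0],
  [[0, 0, -12], [0, 0, 0], 0],
])

```text
time_s: 12.5
tool_pos: [562.3, 82.9, 164.1]
orientation: [[-0.951, 0.309, 0.005], [0.309, 0.951, 0.002], [-0.004, 0.004, -1.0]]
ft_force: [-0.2, 0.3, -0.3]
gripper_width: 0.495
gripper_force: 0.0
```

```bash
python3 - <<'E'
from look import *
import json
G[0]=[560.9,81.9,3]; json.dump(G,open("feet.json","w"))
st();look(); p,y=cur()
p,y=seg(p,y,[(p[0],p[1],160,72),(597.2,-158.6,160,90),(597.2,-158.6,80,90)])
p,y=seg(p,y,[(597.2,-158.6,39,90)])
E
```

```text
12.5 [562.3  82.9 164.1] [[-0.951, 0.309, 0.005], [0.309, 0.951, 0.002], [-0.004, 0.004, -1.0]] F [-0.2  0.3 -0.3] w 0.495 0.0 j [-0.64  0.26  0.49  1.72 -0.13  1.19  1.14]
A (array([524.6,  94.9]), 271, 424) (array([576.1,  98.1]), 633, 637)
B (array([ 597.6, -159.1]), 306, 546) (array([ 597. , -157.9]), 398, 627)
C (array([ 517.9, -108.8]), 303, 538) (array([ 517.3, -107.4]), 415, 632)
D (array([ 420.4, -185.6]), 354, 639) (array([ 419.8, -184.8]), 431, 645)
E (array([516.4,  97.9]), 298, 421) (array([510.3,  97. ]), 462, 641)
   [0.   0.   0.07] turn z -0.0 dist 1
   [-10.96 -21.82   0.07] turn z -18.0 dist 244
   [-10.96 -21.82   8.07] turn z -18.0 dist 257
   [0.  0.  4.1] turn z 0 dist 41
```

Call:
jog_arm([
  [[-2, -4.4, 0], [0, 0, -5], 0],
  [[-4.4, -8.8, 0], [0, 0, -10], 0],
  [[-6.6, -13, 0], [0, 0, -15], 0],
  [[-9, -17.5, 0], [0, 0, -18], 0],
  [[-11, -21.8, 0], [0, 0, -18], 0],
  [[-11, -21.8, 4], [0, 0, -18], 0],
  [[-11, -21.8, 8], [0, 0, -18], 0],
  [[-11, -21.8, 8], [0, 0, -18], 0],
  [[-11, -21.8, 8], [0, 0, -18], 0],
  [[-11, -21.8, 8], [0, 0, -18], 0],
])

```text
time_s: 13.85
tool_pos: [598.6, -158.9, 82.6]
orientation: [[-1.0, 0.0, 0.002], [0.0, 1.0, -0.0], [-0.002, -0.0, -1.0]]
ft_force: [0.2, 0.1, -0.5]
gripper_width: 0.5
gripper_force: 0.0
```

```bash
python3 - <<'E'
from look import *
st(); p,y=cur()
p,y=seg(p,y,[(597.2,-158.6,39,90)])
vs=[]
for c in("top","scene"):
    v=snap(c).copy(); v=cv2.resize(v,None,fx=3,fy=3,interpolation=cv2.INTER_CUBIC)
    for i in(0,4): cv2.polylines(v,[np.int32(3*sil(c,G[i][:2],3))],True,(255,0,0))
    vs.append(v[450:810,420:820] if c=="top" else v[420:780,580:980])
cv2.imwrite("pics/v2.png",np.hstack(vs)[:,:,::-1])
E
```

```text
13.85 [ 598.6 -158.9   82.6] [[-1.0, 0.0, 0.002], [0.0, 1.0, -0.0], [-0.002, -0.0, -1.0]] F [ 0.2  0.1 -0.5] w 0.5 0.0 j [-0.23  0.47  0.53  1.66 -0.26  1.08  1.95]
   [0.14 0.03 4.36] turn z -0.0 dist 44
```

View pics/v2.png

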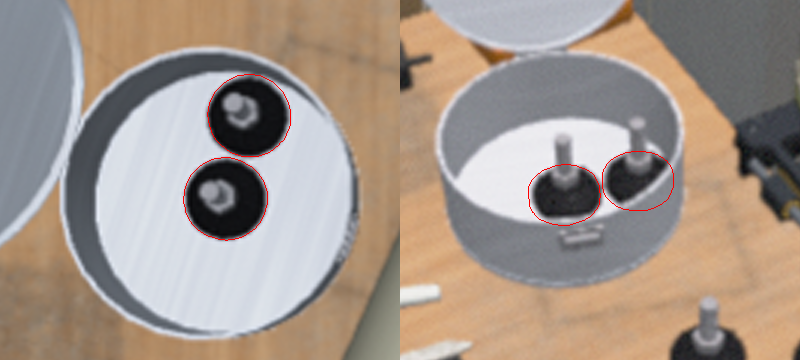

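Both feet in the tin sit on their outlines, about (250,115) and (226,198) in the crop. On to B.

Call:
jog_arm([
  [[0.1, 0, 2], [0, 0, 0], 0],
  [[0.1, 0, 4.1], [0, 0, 0], 0],
  [[0.1, 0, 4.1], [0, 0, 0], 0],
  [[0.1, 0, 4.1], [0, 0, 0], -1],
  [[0.1, 0, 4.1], [0, 0, 0], -1],
  [[0.1, 0, 4.1], [0, 0, 0], -1],
  [[0.1, 0, 4.1], [0, 0, 0], -1],
  [[0.1, 0, 2], [0, 0, 0], -1],
  [[0.1, 0, -3], [0, 0, 0], -1],
  [[0.1, 0, -8], [0, 0, 0], -1],
])

```text
time_s: 15.2
tool_pos: [596.4, -158.9, 163.6]
orientation: [[-1.0, 0.001, 0.0], [0.001, 1.0, -0.0], [-0.0, -0.0, -1.0]]
ft_force: [1.0, 0.4, -0.9]
gripper_width: 0.15
gripper_force: 30.0
```

```bash
python3 - <<'E'
from plan import *
st(); p,y=cur(); s=slot(211); print(s)
p,y=seg(p,y,[(p[0],p[1],160,90),(*s,160,72),(*s,130,72)])
E
```

```text
15.2 [ 596.4 -158.9  163.6] [[-1.0, 0.001, 0.0], [0.001, 1.0, -0.0], [-0.0, -0.0, -1.0]] F [ 1.   0.4 -0.9] w 0.15 30.0 j [-0.25  0.38  0.56  1.59 -0.21  1.23  1.92]
[513.84587268  35.76499608]
   [0.   0.   0.36] turn z -0.0 dist 4
   [ 8.27 19.46  0.36] turn z 18.0 dist 211
   [ 8.27 19.46  3.36] turn z 18.0 dist 214
```

Call:
jog_arm([
  [[2, 4.8, 0], [0, 0, 5], -1],
  [[4, 9.6, 0], [0, 0, 10], -1],
  [[6, 14.4, 0], [0, 0, 15], -1],
  [[8.3, 19.4, 0], [0, 0, 18], -1],
  [[8.3, 19.4, 1], [0, 0, 18], -1],
  [[8.3, 19.4, 3], [0, 0, 18], -1],
  [[8.3, 19.4, 3], [0, 0, 18], -1],
  [[8.3, 19.4, 3], [0, 0, 18], -1],
  [[8.3, 19.4, 3], [0, 0, 18], -1],
  [[8.3, 19.4, 3], [0, 0, 18], -1],
])

```text
time_s: 16.45
tool_pos: [514.0, 35.2, 131.4]
orientation: [[-0.951, 0.309, 0.001], [0.309, 0.951, 0.0], [-0.001, 0.001, -1.0]]
ft_force: [-0.7, 0.4, -0.9]
gripper_width: 0.151
gripper_force: 30.0
```

```bash
python3 - <<'E'
from plan import *
s=st(); p,y=cur()
p,y=seg(p,y,[(*slot(211),42,72)])
E
```

```text
16.45 [514.   35.2 131.4] [[-0.951, 0.309, 0.001], [0.309, 0.951, 0.0], [-0.001, 0.001, -1.0]] F [-0.7  0.4 -0.9] w 0.151 30.0 j [-0.63  0.17  0.52  1.89 -0.09  1.11  1.18]
   [0.03 0.05 8.94] turn z -0.0 dist 89
```

Call:
jog_arm([
  [[0.05, 0.05, 3], [0, 0, 0], -1],
  [[0.05, 0.05, 6], [0, 0, 0], -1],
  [[0.05, 0.05, 8], [0, 0, 0], -1],
  [[0.05, 0.05, 8.7], [0, 0, 0], -1],
  [[0.05, 0.05, 9], [0, 0, 0], -1],
  [[0.05, 0.05, 9], [0, 0, 0], -1],
  [[0.05, 0.05, 9], [0, 0, 0], -1],
])

```text
time_s: 17.32
tool_pos: [513.7, 35.7, 42.7]
orientation: [[-0.951, 0.31, 0.0], [0.31, 0.951, 0.001], [-0.0, 0.001, -1.0]]
ft_force: [-7.4, -2.1, 14.1]
gripper_width: 0.148
gripper_force: 30.0
```

Call:
jog_arm([
  [[0, 0, 0], [0, 0, 0], -0.35],
  [[0, 0, 0], [0, 0, 0], -0.35],
  [[0, 0, 0], [0, 0, 0], -0.35],
  [[0, 0, -4], [0, 0, 0], -0.35],
  [[0, 0, -8], [0, 0, 0], 0],
  [[0, 0, -12], [0, 0, 0], 0],
  [[0, 0, -12], [0, 0, 0], 0],
])

```text
time_s: 18.2
tool_pos: [515.2, 36.2, 163.9]
orientation: [[-0.951, 0.309, 0.005], [0.309, 0.951, 0.002], [-0.004, 0.003, -1.0]]
ft_force: [-0.3, 0.5, 0.3]
gripper_width: 0.489
gripper_force: 0.0
```

```bash
python3 - <<'E'
from look import *
import json
G[1]=[513.8,35.8,3]; json.dump(G,open("feet.json","w"))
st();look(); p,y=cur()
p,y=seg(p,y,[(p[0],p[1],160,72),(517.6,-108.1,160,72),(517.6,-108.1,80,72)])
E
```

```text
18.2 [515.2  36.2 163.9] [[-0.951, 0.309, 0.005], [0.309, 0.951, 0.002], [-0.004, 0.003, -1.0]] F [-0.3  0.5  0.3] w 0.489 0.0 j [-0.65  0.13  0.53  1.85 -0.07  1.17  1.17]
A (array([524.5,  95. ]), 234, 424) (array([565.4,  25.6]), 505, 626)
B (array([517.6,  97.1]), 263, 423) (array([548.4,  24.7]), 489, 625)
C (array([ 518. , -108.7]), 299, 537) (array([ 517.3, -107.4]), 414, 632)
D (array([ 420.6, -185.5]), 359, 635) (array([ 419.8, -184.8]), 431, 645)
E (array([516.4,  97.4]), 257, 425) (array([499.,  98.]), 7, 641)
   [0.   0.   0.08] turn z -0.0 dist 1
   [ -4.86 -13.58   0.08] turn z -0.0 dist 144
   [ -4.86 -13.58   8.08] turn z -0.0 dist 165
```

Call:
jog_arm([
  [[-1.8, -5, 0], [0, 0, 0], 0],
  [[-3.6, -10, 0], [0, 0, 0], 0],
  [[-4.8, -13.6, 0], [0, 0, 0], 0],
  [[-4.8, -13.6, 4], [0, 0, 0], 0],
  [[-4.8, -13.6, 8], [0, 0, 0], 0],
  [[-4.8, -13.6, 8], [0, 0, 0], 0],
  [[-4.8, -13.6, 8], [0, 0, 0], 0],
  [[-4.8, -13.6, 8], [0, 0, 0], 0],
])

```text
time_s: 19.3
tool_pos: [517.9, -108.3, 82.4]
orientation: [[-0.951, 0.309, 0.002], [0.309, 0.951, 0.0], [-0.002, 0.001, -1.0]]
ft_force: [0.5, 0.4, 1.1]
gripper_width: 0.499
gripper_force: 0.0
```

```bash
python3 - <<'E'
from look import *
st(); p,y=cur()
p,y=seg(p,y,[(517.6,-108.1,39,72)])
vs=[]
for c in("top","scene"):
    v=snap(c).copy(); v=cv2.resize(v,None,fx=3,fy=3,interpolation=cv2.INTER_CUBIC)
    for i in(0,1,4): cv2.polylines(v,[np.int32(3*sil(c,G[i][:2],3))],True,(255,0,0))
    vs.append(v[450:810,420:820] if c=="top" else v[420:780,580:980])
cv2.imwrite("pics/v3.png",np.hstack(vs)[:,:,::-1])
E
```

```text
19.3 [ 517.9 -108.3   82.4] [[-0.951, 0.309, 0.002], [0.309, 0.951, 0.0], [-0.002, 0.001, -1.0]] F [0.5 0.4 1.1] w 0.499 0.0 j [-0.42  0.28  0.62  1.91 -0.19  1.01  1.54]
   [0.04 0.   4.34] turn z -0.0 dist 43
```

View pics/v3.png

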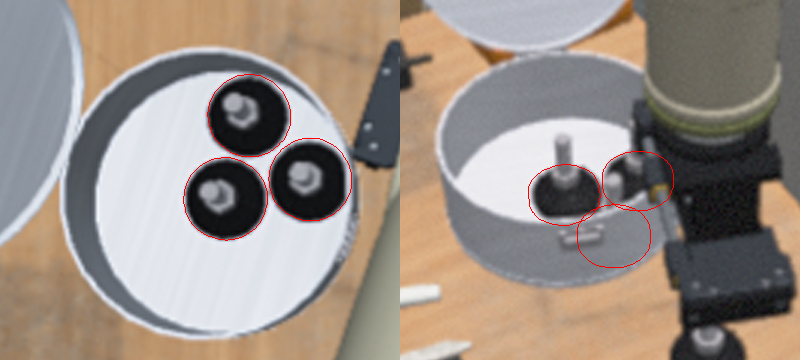

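Three feet are in place, at (250,115), (226,198) and (310,180) in the crop. Now foot C.

Call:
jog_arm([
  [[0, 0, 2], [0, 0, 0], 0],
  [[0, 0, 4.1], [0, 0, 0], 0],
  [[0, 0, 4.1], [0, 0, 0], 0],
  [[0, 0, 4.1], [0, 0, 0], -1],
  [[0, 0, 4.1], [0, 0, 0], -1],
  [[0, 0, 4.1], [0, 0, 0], -1],
  [[0, 0, 4.1], [0, 0, 0], -1],
  [[0, 0, 2], [0, 0, 0], -1],
  [[0, 0, -3], [0, 0, 0], -1],
  [[0, 0, -8], [0, 0, 0], -1],
])

```text
time_s: 20.65
tool_pos: [516.4, -108.3, 162.0]
orientation: [[-0.951, 0.31, -0.001], [0.31, 0.951, -0.0], [0.001, -0.0, -1.0]]
ft_force: [1.0, 1.0, -1.0]
gripper_width: 0.152
gripper_force: 30.0
```

```bash
python3 - <<'E'
from plan import *
st(); p,y=cur(); s=slot(149); print(s)
p,y=seg(p,y,[(p[0],p[1],160,72),(*s,160,72),(*s,130,72)])
E
```

```text
20.65 [ 516.4 -108.3  162. ] [[-0.951, 0.31, -0.001], [0.31, 0.951, -0.0], [0.001, -0.0, -1.0]] F [ 1.  1. -1.] w 0.152 30.0 j [-0.47  0.18  0.65  1.83 -0.12  1.18  1.48]
[451.01946815  55.67430791]
   [0.  0.  0.2] turn z -0.0 dist 2
   [11.29 13.57  0.2 ] turn z -0.0 dist 177
   [11.29 13.57  3.2 ] turn z -0.0 dist 179
```

Call:
jog_arm([
  [[3, 3.6, 0], [0, 0, 0], -1],
  [[6, 7.2, 0], [0, 0, 0], -1],
  [[9, 10.8, 0], [0, 0, 0], -1],
  [[11.3, 13.6, 0], [0, 0, 0], -1],
  [[11.3, 13.6, 1], [0, 0, 0], -1],
  [[11.3, 13.6, 3], [0, 0, 0], -1],
  [[11.3, 13.6, 3], [0, 0, 0], -1],
  [[11.3, 13.6, 3], [0, 0, 0], -1],
  [[11.3, 13.6, 3], [0, 0, 0], -1],
])

```text
time_s: 21.78
tool_pos: [452.0, 55.8, 131.5]
orientation: [[-0.951, 0.31, 0.001], [0.31, 0.951, 0.0], [-0.001, 0.001, -1.0]]
ft_force: [-0.1, 0.9, -0.9]
gripper_width: 0.15
gripper_force: 30.0
```

```bash
python3 - <<'E'
from plan import *
s=st(); p,y=cur()
p,y=seg(p,y,[(*slot(149),42,72)])
E
```

```text
21.77 [452.   55.8 131.5] [[-0.951, 0.31, 0.001], [0.31, 0.951, 0.0], [-0.001, 0.001, -1.0]] F [-0.1  0.9 -0.9] w 0.15 30.0 j [-0.71  0.02  0.5   2.03 -0.01  1.1   1.05]
   [ 0.09 -0.05  8.95] turn z -0.0 dist 90
```

Call:
jog_arm([
  [[0.1, -0.05, 3], [0, 0, 0], -1],
  [[0.1, -0.05, 6], [0, 0, 0], -1],
  [[0.1, -0.05, 8], [0, 0, 0], -1],
  [[0.1, -0.05, 8.7], [0, 0, 0], -1],
  [[0.1, -0.05, 8.9], [0, 0, 0], -1],
  [[0.1, -0.05, 8.9], [0, 0, 0], -1],
  [[0.1, -0.05, 8.9], [0, 0, 0], -1],
])

```text
time_s: 22.65
tool_pos: [451.2, 55.9, 43.0]
orientation: [[-0.951, 0.31, 0.001], [0.31, 0.951, 0.001], [-0.001, 0.001, -1.0]]
ft_force: [-3.1, -1.0, 6.8]
gripper_width: 0.154
gripper_force: 30.0
```

Call:
jog_arm([
  [[0, 0, 0], [0, 0, 0], -0.35],
  [[0, 0, 0], [0, 0, 0], -0.35],
  [[0, 0, 0], [0, 0, 0], -0.35],
  [[0, 0, -4], [0, 0, 0], -0.35],
  [[0, 0, -8], [0, 0, 0], 0],
  [[0, 0, -12], [0, 0, 0], 0],
  [[0, 0, -12], [0, 0, 0], 0],
])

```text
time_s: 23.52
tool_pos: [452.2, 56.4, 164.7]
orientation: [[-0.951, 0.309, 0.005], [0.309, 0.951, 0.002], [-0.004, 0.004, -1.0]]
ft_force: [-0.1, 0.7, -0.6]
gripper_width: 0.487
gripper_force: 0.0
```

```bash
python3 - <<'E'
from look import *
import json
G[2]=[451,55.7,3]; json.dump(G,open("feet.json","w"))
st();look(); p,y=cur()
p,y=seg(p,y,[(p[0],p[1],160,72),(420.2,-185.1,160,72),(420.2,-185.1,80,72)])
E
```

```text
23.52 [452.2  56.4 164.7] [[-0.951, 0.309, 0.005], [0.309, 0.951, 0.002], [-0.004, 0.004, -1.0]] F [-0.1  0.7 -0.6] w 0.487 0.0 j [-0.73 -0.03  0.5   1.99  0.01  1.17  1.03]
A (array([524.5,  95. ]), 232, 424) (array([542.8,  81.9]), 651, 635)
B (array([518.8,  97.1]), 244, 417) (array([507.8,  56.3]), 700, 630)
C (array([518.8,  97.1]), 244, 417) (array([472.9,  63.3]), 790, 646)
D (array([ 420.7, -185.4]), 356, 635) (array([ 419.8, -184.7]), 427, 648)
E (array([518.8,  97.1]), 244, 417) (array([504.5,  68.5]), 743, 635)
   [0.   0.   0.18] turn z -0.0 dist 2
   [ -4.58 -23.86   0.18] turn z -0.0 dist 243
   [ -4.58 -23.86   8.18] turn z -0.0 dist 256
```

Call:
jog_arm([
  [[-1, -5, 0], [0, 0, 0], 0],
  [[-2, -10, 0], [0, 0, 0], 0],
  [[-3, -15, 0], [0, 0, 0], 0],
  [[-4, -20, 0], [0, 0, 0], 0],
  [[-4.6, -23.9, 0], [0, 0, 0], 0],
  [[-4.6, -23.9, 4], [0, 0, 0], 0],
  [[-4.6, -23.9, 8], [0, 0, 0], 0],
  [[-4.6, -23.9, 8], [0, 0, 0], 0],
  [[-4.6, -23.9, 8], [0, 0, 0], 0],
  [[-4.6, -23.9, 8], [0, 0, 0], 0],
])

```text
time_s: 24.88
tool_pos: [421.2, -185.7, 83.2]
orientation: [[-0.951, 0.309, 0.002], [0.309, 0.951, 0.0], [-0.002, 0.001, -1.0]]
ft_force: [-0.2, -0.4, -0.0]
gripper_width: 0.498
gripper_force: 0.0
```

```bash
python3 - <<'E'
from look import *
st(); p,y=cur()
p,y=seg(p,y,[(420.2,-185.1,39,72)])
vs=[]
for c in("top","scene"):
    v=snap(c).copy(); v=cv2.resize(v,None,fx=3,fy=3,interpolation=cv2.INTER_CUBIC)
    for i in(0,1,2,4): cv2.polylines(v,[np.int32(3*sil(c,G[i][:2],3))],True,(255,0,0))
    vs.append(v[450:810,420:820] if c=="top" else v[420:780,580:980])
cv2.imwrite("pics/v4.png",np.hstack(vs)[:,:,::-1])
E
```

```text
24.88 [ 421.2 -185.7   83.2] [[-0.951, 0.309, 0.002], [0.309, 0.951, 0.0], [-0.002, 0.001, -1.0]] F [-0.2 -0.4 -0. ] w 0.498 0.0 j [-0.45  0.12  0.82  2.08 -0.1   0.98  1.68]
   [0.12 0.03 4.42] turn z -0.0 dist 44
```

View pics/v4.png

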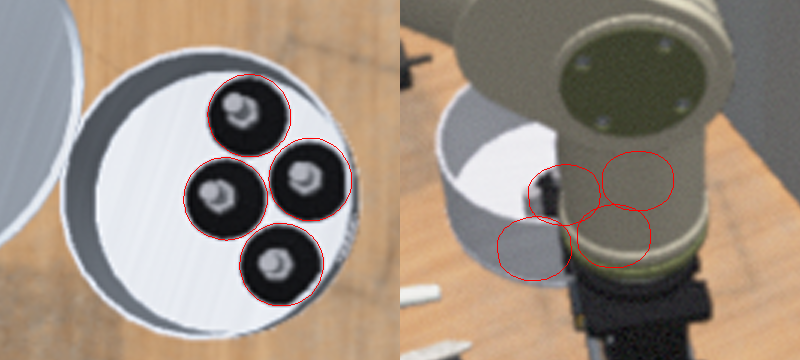

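Four feet are placed cleanly, the newest at (281,265) in the crop. Now foot D.

Call:
jog_arm([
  [[0.1, 0, 2], [0, 0, 0], 0],
  [[0.1, 0, 4.2], [0, 0, 0], 0],
  [[0.1, 0, 4.2], [0, 0, 0], 0],
  [[0.1, 0, 4.2], [0, 0, 0], -1],
  [[0.1, 0, 4.2], [0, 0, 0], -1],
  [[0.1, 0, 4.2], [0, 0, 0], -1],
  [[0.1, 0, 4.2], [0, 0, 0], -1],
  [[0.1, 0, 2], [0, 0, 0], -1],
  [[0.1, 0, -3], [0, 0, 0], -1],
  [[0.1, 0, -8], [0, 0, 0], -1],
])

```text
time_s: 26.22
tool_pos: [418.7, -185.4, 163.0]
orientation: [[-0.951, 0.31, -0.001], [0.31, 0.951, -0.0], [0.001, -0.001, -1.0]]
ft_force: [0.9, 0.8, -1.8]
gripper_width: 0.15
gripper_force: 30.0
```

```bash
python3 - <<'E'
from plan import *
st(); p,y=cur(); s=slot(87); print(s)
p,y=seg(p,y,[(p[0],p[1],160,72),(*s,160,72),(*s,130,72)])
E
```

```text
26.23 [ 418.7 -185.4  163. ] [[-0.951, 0.31, -0.001], [0.31, 0.951, -0.0], [0.001, -0.001, -1.0]] F [ 0.9  0.8 -1.8] w 0.15 30.0 j [-0.52 -0.04  0.84  2.    0.03  1.17  1.56]
[439.10313678 120.49358629]
   [0.  0.  0.3] turn z -0.0 dist 3
   [ 7.53 29.72  0.3 ] turn z -0.0 dist 307
   [ 7.53 29.72  3.3 ] turn z -0.0 dist 308
```

Call:
jog_arm([
  [[1.2, 5, 0], [0, 0, 0], -1],
  [[2.4, 10, 0], [0, 0, 0], -1],
  [[3.6, 15, 0], [0, 0, 0], -1],
  [[5, 20, 0], [0, 0, 0], -1],
  [[6.3, 25, 0], [0, 0, 0], -1],
  [[7.5, 29.7, 0], [0, 0, 0], -1],
  [[7.5, 29.7, 2], [0, 0, 0], -1],
  [[7.5, 29.7, 3], [0, 0, 0], -1],
  [[7.5, 29.7, 3], [0, 0, 0], -1],
  [[7.5, 29.7, 3], [0, 0, 0], -1],
])

```text
time_s: 27.48
tool_pos: [440.2, 119.9, 132.5]
orientation: [[-0.951, 0.31, 0.001], [0.31, 0.951, 0.0], [-0.0, 0.001, -1.0]]
ft_force: [-0.3, 0.3, -1.9]
gripper_width: 0.151
gripper_force: 30.0
```

```bash
python3 - <<'E'
from plan import *
s=st(); p,y=cur()
p,y=seg(p,y,[(*slot(87),42,72)])
E
```

```text
27.48 [440.2 119.9 132.5] [[-0.951, 0.31, 0.001], [0.31, 0.951, 0.0], [-0.0, 0.001, -1.0]] F [-0.3  0.3 -1.9] w 0.151 30.0 j [-0.82  0.02  0.46  2.02 -0.01  1.1   0.9 ]
   [0.13 0.03 9.05] turn z -0.1 dist 90
```

Call:
jog_arm([
  [[0.1, 0.05, 3], [0, 0, 0], -1],
  [[0.1, 0.05, 6], [0, 0, 0], -1],
  [[0.1, 0.05, 8], [0, 0, 0], -1],
  [[0.1, 0.05, 8.8], [0, 0, 0], -1],
  [[0.1, 0.05, 9], [0, 0, 0], -1],
  [[0.1, 0.05, 9], [0, 0, 0], -1],
  [[0.1, 0.05, 9], [0, 0, 0], -1],
])

```text
time_s: 28.35
tool_pos: [439.8, 121.2, 43.0]
orientation: [[-0.951, 0.31, 0.001], [0.31, 0.951, 0.001], [-0.001, 0.001, -1.0]]
ft_force: [-1.8, -1.7, 7.6]
gripper_width: 0.152
gripper_force: 30.0
```

Call:
jog_arm([
  [[0, 0, 0], [0, 0, 0], -0.35],
  [[0, 0, 0], [0, 0, 0], -0.35],
  [[0, 0, 0], [0, 0, 0], -0.35],
  [[0, 0, -4], [0, 0, 0], -0.35],
  [[0, 0, -9], [0, 0, 0], -0.5],
  [[0, 0, -14], [0, 0, 0], -1],
  [[-2, 0, -19], [0, 0, 0], -1],
  [[-5, 0, -24], [0, 0, 0], -1],
  [[-6.4, 0, -29], [0, 0, 0], -1],
  [[-6.4, 0, -29], [0, 0, 0], -1],
])

```text
time_s: 29.6
tool_pos: [502.0, 101.0, 335.3]
orientation: [[-0.951, 0.311, 0.005], [0.311, 0.951, 0.002], [-0.005, 0.003, -1.0]]
ft_force: [0.6, -0.1, -1.2]
gripper_width: 0.006
gripper_force: 0.0
```

```bash
python3 - <<'E'
from look import *
st(); p,y=cur()
B=TIN+0*TX
p2=TIN+232*TX; print(p2)
p,y=seg(p,y,[(*p2,330,72.4),(*p2,250,72.4)])
for t in("lid_edge","lid_hinge"):
  for c in("scene","top"):
    snap(c)
    for d in arm.tip_of(t,c)[:1]: print(t,c,round(d["score"],2),np.round(world(c,d["xyz"])), (world(c,d["xyz"])[:2]-TIN)@TX,(world(c,d["xyz"])[:2]-TIN)@TY)
E
```

```text
29.6 [502.  101.  335.3] [[-0.951, 0.311, 0.005], [0.311, 0.951, 0.002], [-0.005, 0.003, -1.0]] F [ 0.6 -0.1 -1.2] w 0.006 0.0 j [-0.8   0.02  0.53  1.59 -0.01  1.52  0.98]
[569.064 319.096]
   [ 0.4  22.81  0.53] turn z -0.5 dist 228
   [ 0.4  22.81  8.53] turn z -0.5 dist 244
lid_edge scene 0.66 [553. 276. 269.] 186.43025303143506 2.2116054131118417
lid_edge top 0.4 [515.  39.  40.] -51.96919694362014 -32.75640853921708
lid_hinge scene 0.65 [529. 194.  88.] 100.52486952552097 0.8493236329360763
```

Call:
jog_arm([
  [[0, 5, 0], [0, 0, 0], -1],
  [[0.2, 10, 0], [0, 0, 0], -1],
  [[0.4, 15, 0], [0, 0, 0], -1],
  [[0.4, 20, 0], [0, 0, 0], -1],
  [[0.4, 23.3, 0], [0, 0, 0], -1],
  [[0.4, 23.3, 0], [0, 0, 0], -1],
  [[0.4, 23.3, 0], [0, 0, 0], -1],
  [[0.4, 23.3, 0], [0, 0, 0], -1],
])

```text
time_s: 31.0
tool_pos: [568.4, 322.9, 332.4]
orientation: [[-0.951, 0.311, 0.0], [0.311, 0.951, 0.0], [-0.0, 0.0, -1.0]]
ft_force: [0.2, -0.6, -0.1]
gripper_width: 0.006
gripper_force: 0.0
```

```bash
python3 - <<'E'
from look import *
import json
G[3]=[439.1,120.5,3]; json.dump(G,open("feet.json","w"))
s=st(); d=np.array(s["tool_pos"]); print("tin",(d[:2]-TIN)@TX,(d[:2]-TIN)@TY)
vs=[]
for c in("top","scene"):
    v=snap(c).copy(); v=cv2.resize(v,None,fx=3,fy=3,interpolation=cv2.INTER_CUBIC)
    for i in range(5): cv2.polylines(v,[np.int32(3*sil(c,G[i][:2],3))],True,(255,0,0))
    vs.append(v[450:810,420:820] if c=="top" else v[120:600,530:930])
vs[0]=cv2.copyMakeBorder(vs[0],0,120,0,0,0)
cv2.imwrite("pics/v5.png",np.hstack(vs)[:,:,::-1])
E
```

```text
31.0 [568.4 322.9 332.4] [[-0.951, 0.311, 0.0], [0.311, 0.951, 0.0], [-0.0, 0.0, -1.0]] F [ 0.2 -0.6 -0.1] w 0.006 0.0 j [-0.89  0.39  0.45  1.21 -0.16  1.58  0.78]
tin 235.2796040653908 1.8190884063700468
```

View pics/v5.png

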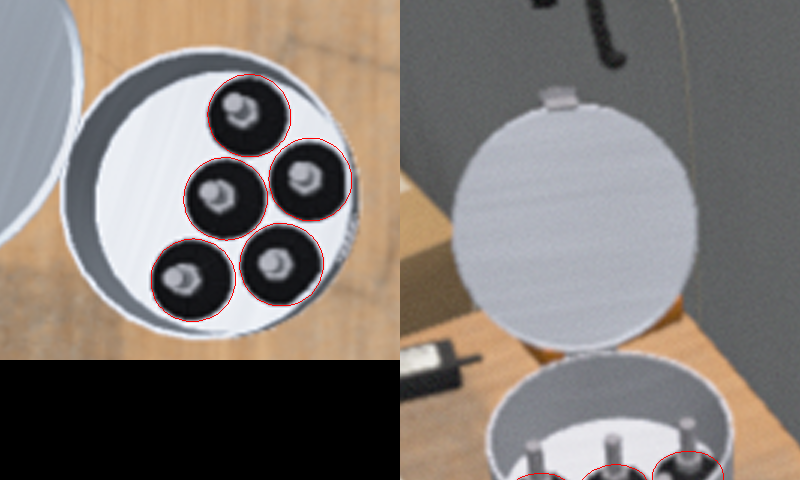

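All five feet sit on their outlines in the honeycomb. The shut fingers are now behind the lid, so I'll swing it forward.

Call:
jog_arm([
  [[0, 0, 4], [0, 0, 0], -1],
  [[0, 0, 8.2], [0, 0, 0], -1],
  [[0, 0, 8.2], [0, 0, 0], -1],
  [[0, -2, 8.2], [0, 0, 0], -1],
  [[0, -4, 8.2], [0, 0, 0], -1],
  [[0, -6, 8.2], [0, 0, 0], -1],
  [[0, -8, 8.2], [0, 0, 0], -1],
  [[0, -10, 8.2], [0, 0, 0], -1],
  [[0, -10, 8.2], [0, 0, 0], -1],
  [[0, -10, 8.2], [0, 0, 0], -1],
])

```text
time_s: 32.35
tool_pos: [537.2, 229.5, 250.2]
orientation: [[-0.951, 0.309, -0.0], [0.309, 0.951, 0.0], [0.0, 0.0, -1.0]]
ft_force: [0.8, -0.1, -0.8]
gripper_width: 0.008
gripper_force: 0.0
```

```bash
python3 - <<'E'
from look import *
s=st(); d=np.array(s["tool_pos"]); print("tin",(d[:2]-TIN)@TX,(d[:2]-TIN)@TY)
v=np.hstack([snap("scene")[20:260,150:400],snap("top")[100:340,50:300]])
cv2.imwrite("pics/l1.png",cv2.resize(v,None,fx=1.5,fy=1.5)[:,:,::-1])
E
```

```text
32.35 [537.2 229.5 250.2] [[-0.951, 0.309, -0.0], [0.309, 0.951, 0.0], [0.0, 0.0, -1.0]] F [ 0.8 -0.1 -0.8] w 0.008 0.0 j [-0.87  0.24  0.46  1.56 -0.11  1.38  0.86]
tin 136.90686453797622 3.2864604494586036
```

View pics/l1.png

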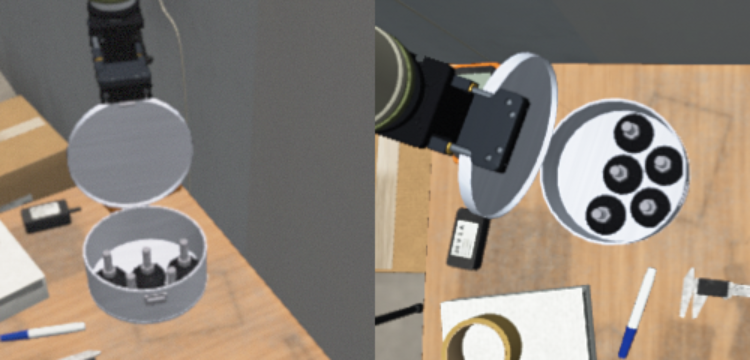

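The lid is near upright with the fingers behind it, and the feet haven't moved. I'll continue along the arc.

Call:
jog_arm([
  [[0, -2.2, -0.2], [0, 0, 0], -1],
  [[0, -4.3, -0.5], [0, 0, 0], -1],
  [[0, -6, -0.2], [0, 0, 0], -1],
  [[0, -7.7, 0.2], [0, 0, 0], -1],
  [[0, -9.3, 0.9], [0, 0, 0], -1],
  [[0, -10.9, 1.7], [0, 0, 0], -1],
  [[0, -12.3, 2.7], [0, 0, 0], -1],
  [[0, -13.7, 3.7], [0, 0, 0], -1],
  [[0, -13.7, 3.7], [0, 0, 0], -1],
])

```text
time_s: 33.58
tool_pos: [494.2, 97.5, 212.0]
orientation: [[-0.95, 0.311, -0.002], [0.311, 0.95, -0.001], [0.001, -0.001, -1.0]]
ft_force: [0.2, 0.4, -1.2]
gripper_width: -0.002
gripper_force: 0.0
```

```bash
python3 - <<'E'
from look import *
s=st(); d=np.array(s["tool_pos"]); print("tin",(d[:2]-TIN)@TX,(d[:2]-TIN)@TY)
v=np.hstack([snap("scene")[20:260,150:400],snap("top")[100:340,50:300]])
cv2.imwrite("pics/l2.png",cv2.resize(v,None,fx=1.5,fy=1.5)[:,:,::-1])
E
```

```text
33.58 [494.2  97.5 212. ] [[-0.95, 0.311, -0.002], [0.311, 0.95, -0.001], [0.001, -0.001, -1.0]] F [ 0.2  0.4 -1.2] w -0.002 0.0 j [-0.79  0.06  0.53  1.81 -0.03  1.28  1.  ]
tin -1.9746206247277185 4.4141308864236715
```

View pics/l2.png

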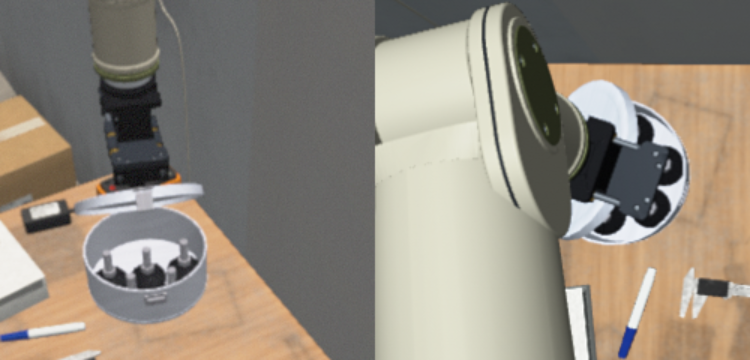

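Call:
jog_arm([
  [[0, -1, 1.2], [0, 0, 0], -1],
  [[0, -2.1, 2.5], [0, 0, 0], -1],
  [[0, -3.1, 4], [0, 0, 0], -1],
  [[0, -3.9, 5.5], [0, 0, 0], -1],
  [[0, -4.6, 7.2], [0, 0, 0], -1],
  [[0, -5.2, 8.8], [0, 0, 0], -1],
  [[0, -5.5, 10.2], [0, 0, 0], -1],
  [[0, -5.5, 10.2], [0, 0, 0], -1],
  [[0, -5.5, 10.2], [0, 0, 0], -1],
])

```text
time_s: 34.8
tool_pos: [478.2, 46.7, 111.3]
orientation: [[-0.951, 0.309, 0.001], [0.309, 0.951, 0.0], [-0.0, 0.0, -1.0]]
ft_force: [-0.6, 0.3, 0.2]
gripper_width: 0.01
gripper_force: 0.0
```

```bash
python3 - <<'E'
from look import *
s=st(); d=np.array(s["tool_pos"]); print("tin",(d[:2]-TIN)@TX,(d[:2]-TIN)@TY)
E
```

```text
34.8 [478.2  46.7 111.3] [[-0.951, 0.309, 0.001], [0.309, 0.951, 0.0], [-0.0, 0.0, -1.0]] F [-0.6  0.3  0.2] w 0.01 0.0 j [-0.72  0.11  0.57  2.   -0.07  1.05  1.13]
tin -55.17975397759719 4.278864278033524
```

Call:
jog_arm([
  [[-0.2, -1, -1], [0, 0, 0], -1],
  [[-0.4, -3, -1], [0, 0, 0], -1],
  [[-0.4, -3, -1], [0, 0, 0], -1],
  [[-0.4, -3, 0], [0, 0, 0], -1],
  [[-0.4, -3, 0.8], [0, 0, 0], -1],
  [[-0.4, -3, 1.3], [0, 0, 0], -1],
  [[-0.4, -3, 1.3], [0, 0, 0], -1],
  [[-0.4, -3, 1.3], [0, 0, 0], -1],
])

```text
time_s: 35.8
tool_pos: [472.4, 16.8, 97.8]
orientation: [[-0.951, 0.309, -0.0], [0.309, 0.951, -0.0], [0.0, -0.0, -1.0]]
ft_force: [0.0, 1.2, -0.6]
gripper_width: 0.006
gripper_force: 0.0
```

Call:
jog_arm([
  [[0, 0, 0.2], [0, 0, 0], -1],
  [[0, 0, 0.4], [0, 0, 0], -1],
  [[0, 0, 0.5], [0, 0, 0], -1],
  [[0, 0, 0.5], [0, 0, 0], -1],
  [[0, 0, 0.5], [0, 0, 0], -1],
])

```text
time_s: 36.42
tool_pos: [472.6, 16.5, 93.5]
orientation: [[-0.951, 0.309, 0.0], [0.309, 0.951, 0.0], [-0.0, 0.0, -1.0]]
ft_force: [-3.6, -1.3, 9.4]
gripper_width: 0.003
gripper_force: 4.3
```

Call:
jog_arm([
  [[0, 0, 0.2], [0, 0, 0], -1],
  [[0, 0, 0.4], [0, 0, 0], -1],
  [[0, 0, 0.4], [0, 0, 0], -1],
  [[0, 0, 0.4], [0, 0, 0], -1],
])

```text
time_s: 36.92
tool_pos: [472.4, 16.8, 88.9]
orientation: [[-0.951, 0.309, 0.0], [0.309, 0.951, 0.0], [0.0, 0.0, -1.0]]
ft_force: [-0.1, 0.1, 0.5]
gripper_width: 0.007
gripper_force: 0.0
```

Call:
jog_arm([
  [[0, 0, 0.2], [0, 0, 0], -1],
  [[0, 0, 0.35], [0, 0, 0], -1],
  [[0, 0, 0.35], [0, 0, 0], -1],
])

```text
time_s: 37.3
tool_pos: [472.8, 16.7, 87.8]
orientation: [[-0.951, 0.31, -0.0], [0.31, 0.951, 0.002], [0.001, 0.002, -1.0]]
ft_force: [-15.6, -1.2, 37.5]
gripper_width: 0.003
gripper_force: 18.9
```

It's on a hard stop at 88 mm. Lifting off to check.

Call:
jog_arm([
  [[0, 0, -1], [0, 0, 0], -1],
  [[0, 0, -6], [0, 0, 0], -1],
  [[0, 0, -12], [0, 0, 0], -1],
  [[0, 0, -18], [0, 0, 0], -1],
  [[5, -4, -20], [0, 0, 0], -1],
  [[10, -9, -20], [0, 0, 0], -1],
  [[10, -14, -20], [0, 0, 0], -1],
  [[10, -20, -20], [0, 0, 0], -1],
  [[10, -25, -20], [0, 0, 0], -1],
  [[10, -25, -20], [0, 0, 0], -1],
])

```text
time_s: 38.55
tool_pos: [298.7, -193.1, 285.6]
orientation: [[-0.949, 0.316, 0.001], [0.316, 0.949, 0.001], [-0.001, 0.002, -1.0]]
ft_force: [-0.8, 1.4, -0.5]
gripper_width: 0.007
gripper_force: 0.0
```

```bash
python3 - <<'E'
from look import *
st()
a,b=snap("scene"),snap("top")
for c in("scene","top"):
    for t in("lid_edge","usb_adapter_mid","hex_key_mid","module_b_mid","foot1_mid"):
        for d in arm.tip_of(t,c)[:2]: print(t,c,round(d["score"],2),np.round(world(c,d["xyz"])))
a=a.copy()
cv2.polylines(a,[np.int32([proj("scene",p) for p in circ(TIN,102,88)])],True,(255,0,0))
v=np.hstack([cv2.resize(a[130:290,180:313],None,fx=2.5,fy=2.5),b[20:420,130:530]])
cv2.imwrite("pics/l3.png",v[:,:,::-1])
E
```

```text
38.55 [ 298.7 -193.1  285.6] [[-0.949, 0.316, 0.001], [0.316, 0.949, 0.001], [-0.001, 0.002, -1.0]] F [-0.8  1.4 -0.5] w 0.007 0.0 j [-0.39 -0.48  0.6   2.    0.26  1.54  1.4 ]
lid_edge scene 0.93 [469.   4.  93.]
usb_adapter_mid scene 0.65 [ 604. -227.   10.]
hex_key_mid scene 0.62 [ 521. -265.    8.]
module_b_mid scene 0.84 [ 397. -277.   33.]
foot1_mid scene 0.26 [468.   0.  92.]
lid_edge top 0.61 [467.   4.  88.]
usb_adapter_mid top 0.84 [ 607. -224.    7.]
hex_key_mid top 0.59 [ 518. -261.   -1.]
module_b_mid top 0.64 [ 401. -281.   26.]
```

View pics/l3.png

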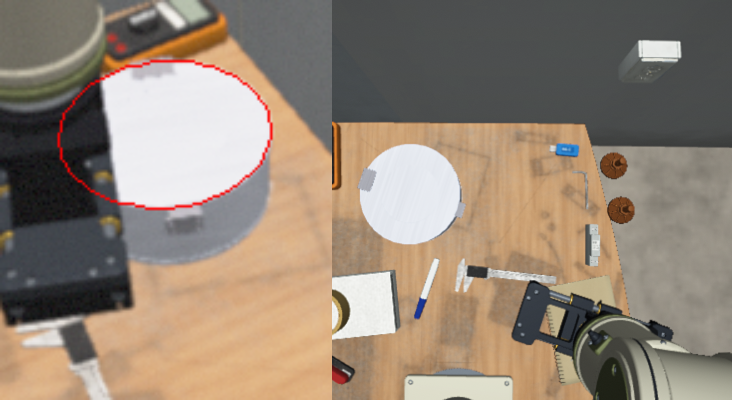

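The lid lies flush on the outline for fully shut, and the bystanders are where they were.

```bash
python3 -c "
from cell import arm
print(arm.finish_job())"
```

```text
the job is handed in; nothing more can be done
None
```

I put all five feet that were present upright in the tin's honeycomb layer, snapped the lid shut, left the bystanders where they were, and handed the job in; the hand-in call returned no verdict.

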